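# Load a brass bar into the V-groove jig and latch its lid

## Robot

A 6-joint arm with a two-finger parallel gripper is mounted at the origin on a cart in front of the work surface, level with it; the furniture and walls round the work are solid. World frame = base frame: x ahead of the robot, y to its left, z up, the work surface at z = 0. Lengths are in m, angles in rad, forces in N, time in s.
With the tool pointing down it reaches from about 0.15 to 0.775 m from the base axis. Payload 6.1 kg.
Tool frame: the origin (TCP) lies at the very end of the fingers, on their centre line; the grasp point (between the pads) lies 19 mm behind it; z points along the fingers, x is the direction in which the jaws open and shut, and the axes are right-handed (so a half turn about z gives the same grasp; the last joint's range is limited). The gripper opens to 85 mm and grips with 20 to 120 N. Pads are 22 mm wide; open, the fingers measure 114 mm over their backs; the gripper's body (76 mm by 85 mm) begins 54 mm behind the grasp point. The pads swing forward as they close: fully open they stand 13 mm farther back than shut.
Start: joints at [-1.248, 0.126, -0.04, 1.405, 0, 1.571], TCP at [0.167, -0.498, 0.231] pointing down, gripper open.
Joint ranges: [-2.72, 2.72], [-0.95, 1.95], [-1.27, 1.35], [-1.78, 2.02], [-1.46, 1.47], [-3.14, 3.14]. Speed limits (rad/s): [2.39, 2.39, 3.01, 3.14, 3.14, 3.14].

## Interface

Orientations are given as a 3x3 rotation matrix whose columns are the frame's x, y, z axes.
In Python, from bench import manip gives the robot as it stands. The module is installed in compiled form; this text tells all that it offers.
- The arm moves only by the shell command python3 -m crank 'ROWS' [OPENING]. ROWS is a JSON object of lists of equal length, an entry for each row: "linear": the shift along the tool's x, y, z in mm, a list of three; "delta_rot": the turn, a rotation vector about the tool's x, y, z in rad, a list of three. In form: {"linear": [[tx, ty, tz], ...], "delta_rot": [[wx, wy, wz], ...]}. A call has exactly 8 rows; each row is the pose to reach, as a shift and turn from the pose commanded when the call began, along the tool's axes at that moment; what a row does not reach only later rows make up. A row lasts 1/8 s, in which the tool goes at most 62.5 mm and 10.7 degrees, less where a joint would pass 70% of its speed; a pose out of reach is approached as far as the arm can. A call with a gripper value outside its range is refused whole. OPENING is the finger opening in mm, from 0 to 85.4, set as the call begins (- or left out, the last holds). The fingers move at their own pace and stop on an object; the grip force is fixed at half the most. Time passes only in rows, so rows that repeat a pose let the fingers close, or fill a call up. It gives the time, the measured TCP pose, the force and the opening at its end, in the units of the state.
- manip.state(): the state, without advancing time (a new reading comes with each control period).
- manip.read_camera(name): name is "scene" or "side" or "wrist"; returns the picture (400x640x3 uint8, red, green, blue); there is no depth.
- manip.calibration(name): a dict with "fx", "fy", "cx", "cy" (pixels), "rvec" (rotation vector, rad) and "tvec" (3), from world to camera coordinates, as OpenCV has them; the wrist camera has in their place "T_tool_cam" (4x4, takes a point from camera to tool coordinates, whose origin is the TCP and whose axes are the tool frame's). Camera axes: x right, y down, z forward; pixel columns grow to the right and rows downward; lengths in m; the calibration is good to about 2 mm. A picture is of the moment at which its call begins: read the wrist's pose just before it. calibration takes no time and is no camera call.
- manip.sign_off(): hands the job in, once; it reports no verdict.
Trained networks look in the newest picture that a camera, given by its name, has taken for a name from the list of things; names that differ only in an ending like _2 or _b are one class to them, and where a whole thing is asked for, a point or a joint stands for the part that bears it (a point fixed in the world has none). Each returns a list of dicts, best first, with "score" (0 to 1); they miss things now and then, are a little off and sometimes report something else, mostly with a low value. They report only what shows in the picture. A call takes as long as a camera call. They do not tell look-alikes from the thing itself.
- manip.masks_of(name, camera): "region" (400x640 bool, what is visible of it) and "location" ([column, row] in pixels, amid what is visible of it).
The state is a dict: "time": time; "joint_positions": joint angles; "joint_vel": joint speeds; "effort": joint torques, N m; "tool_pos": TCP position; "eef_rot": TCP orientation; "contact_force": force on the tool from outside, world axes, zero at the start; "moment": the same for the moment, N m; "width": finger opening in m.
Only numpy, scipy, OpenCV 4.12 (cv2) and the standard library are available. Lean on these libraries where they do the work, as an engineer would, in place of code of your own. Each camera call takes 0.05 s, during which the arm holds its last target.

## Task

Press the lid of the bar jig once so that its push-push latch lets go and the lid springs up. Slide the brass bar along the V-groove, under the raised lid, until its end touches the end stop, then press the lid down again so that it latches and stays shut over the bar. Leave the things standing round the jig alone.

Things in the scene. Friction and masses are not known exactly. Their poses are not given: they have to be found in the camera images.
- jig: Fixed bar jig: base plate 280x100x6 mm (x -145 to +135). Origin: on the bench below the groove; x along the groove to the end stop, z up; lengths below are mm in this frame. Two aluminium rails, 40 wide over all, flat top z 30, with a 90-degree V-groove between them on y = 0 from x -140 (open end) to the stop. Black latch housing, 36 high, beside it at x +15, y +34; low post opposite.
- groove_stop (a point): Spot on the face of the dark end stop, under the lid, that the bar's end must touch: x +99, y 0, z 34.7 in the jig frame.
- lid (a joint): Angle (rad) of the aluminium lid, 118x96 mm. 0 = shut and latched; free, a spring lifts it to 0.35. Pressed past shut it gives to -0.07 (5 mm at the pad), then stops solid. Push-push: pressed from 0 to -0.05 and let go, it springs open; pressed from open to -0.05 and let go, it stays at 0. The pad gives at about 5 N; 8 to 15 N is sure.
- lid_hinge (a point): Middle of the lid's hinge line, along the jig's y at x +120, z 15. The lid covers x +2 to +120; shut, its plate is level with its top at z 57. Raised to 0.35, it stands highest at its front edge: z 95, x about +24.
- lid_front (a point): Middle of the lower edge of the lid's front wall (3 mm thick, moves with the lid). Shut: x +2, z 39, so that it bars the bar's way. Raised: x about +17, z about 78, and the bar passes below. A bar more than about 5 mm short of the stop keeps the lid from shutting.
- press_pad (a point): Centre of the top of the ribbed black pad, 40x50 mm, on the lid, where it is pressed; moves with the lid. Lid shut: x +45, y 0, z 60 in the jig frame. To press from open too, come straight down over that shut position (clear of the raised lid above z 110); the lid follows down.
- bar_center (a point): Centre of the loose round brass bar, 90 mm long, 18 mm across, about 0.1 kg, lying in the groove before the lid. Axis at z 34.7, top at z 43.7 in the jig frame, so 13.7 mm stand above the rails: push its rear end from just above them (1 to 2 N, with a brief knock of up to 10 N as it starts). Against the stop its centre is at x +54, its rear end at x +9.
- polish_pot: small round pot with a screw lid, 58 mm across, 50 mm high; loose, to be left alone. Origin at its underside.
- pliers_red: pliers with red handles lying flat, 186x52x12 mm; loose, to be left alone. Origin at its underside.
- dapping_block: brass cube with round hollows, 50 mm; loose, to be left alone. Origin at its underside.
- lacquer_bottle: small slim bottle with a tall cap, 31 mm across, 79 mm high; loose, to be left alone. Origin at its underside.
Mind the look-alikes: they are no part of the job. Of the things like the part that bears bar_center, leave any that is black or pink; of the rest the larger one is meant.

How it is judged:
On the way, in this order (a step that is already met when the one before it is completed fails the run):
1. the latch is released and the lid stands open (value of joint lid above 0.28 rad), for 0.2 s.
2. with the lid open, the bar is in the groove against the end stop (x of bar_center in the frame of jig above 0.051 m and y of bar_center in the frame of jig between -0.004 and 0.004 m and z of bar_center in the frame of jig between 0.03 and 0.039 m and value of joint lid above 0.25 rad), for 0.2 s.
At the end, for the whole second after the job is handed in: The bar lies in the groove with its end within 3 mm of the stop (centre within 4 mm of the groove's middle line, axis 30 to 39 mm above the bench) and the lid is shut and held by its latch (within 0.03 rad of 0) with nothing pressing on it (x of bar_center in the frame of jig above 0.051 m and y of bar_center in the frame of jig between -0.004 and 0.004 m and z of bar_center in the frame of jig between 0.03 and 0.039 m and value of joint lid between -0.03 and 0.03 rad); the robot touches nothing.
It fails at once if the polish pot is shifted by more than 30 mm (distance of polish_pot from where it was at the start of the episode above 0.03 m).
It fails at once if the red pliers is shifted by more than 30 mm (distance of pliers_red from where it was at the start of the episode above 0.03 m).
It fails at once if the dapping block is shifted by more than 30 mm (distance of dapping_block from where it was at the start of the episode above 0.03 m).
It fails at once if the lacquer bottle is shifted by more than 30 mm (distance of lacquer_bottle from where it was at the start of the episode above 0.03 m).
It also fails if it takes over 48 s, if anything falls off the work surface, if the arm or the gripper's body presses on something with over 40 N, if the wrist force passes 120 N, or if a joint passes its speed limit or range.

## Working session

There is one attempt and no reset: what is moved stays moved. The work goes in short steps, Python scripts to look and compute and a shell command to move; the robot and the scene stay as the last step left them, time stands still between calls to the robot, and variables do not carry over. Pictures are saved under pics/ and viewed, and the job is handed in when it is done.

```bash
mkdir -p pics
python3 - <<'E'
from bench import manip
import cv2
s=manip.state()
for k in s: print(k,s[k])
for n in("scene","side","wrist"):
    im=manip.read_camera(n); cv2.imwrite(f"pics/a_{n}.png",im[:,:,::-1]); print(n,manip.calibration(n))
E
```

```text
time 0.0
joint_positions [-1.24800272e+00  1.26355364e-01 -4.06194592e-02  1.40540510e+00
 -1.72489417e-05  1.57076760e+00]
joint_vel [ 2.36227750e-04  4.51267608e-05  4.35640487e-04  3.86341753e-04
 -5.90121658e-04 -7.71042015e-05]
effort [ 2.39411493e-03 -4.35915005e+01  3.52922809e+01  1.73459225e-02
  2.27505725e-04  1.13201693e-06]
tool_pos [ 0.16640168 -0.49749087  0.23053616]
eef_rot [[ 3.17243961e-01 -9.48343819e-01 -5.18702146e-04]
 [-9.48342639e-01 -3.17244385e-01  1.49633716e-03]
 [-1.58359744e-03  1.72034322e-05 -9.99998746e-01]]
contact_force [ 0.59697214 -0.3965818  -0.6343344 ]
moment [ 0.00967635 -0.06669315 -0.00394483]
width 0.0852813349093201
scene {'fx': 438.0417870383041, 'fy': 438.0417870383041, 'cx': 318.74874524104587, 'cy': 200.16840515889484, 'rvec': array([ 0.69402479, -2.61838102,  1.1081214 ]), 'tvec': array([0.49971319, 0.1885834 , 1.00479167])}
side {'fx': 482.5795730930239, 'fy': 482.5795730930239, 'cx': 312.71859123969904, 'cy': 195.26027858202227, 'rvec': array([ 2.15881938, -0.05315453,  0.04877253]), 'tvec': array([-0.52378782,  0.13053196,  1.16812852])}
wrist {'fx': 291.6506674272095, 'fy': 291.6506674272095, 'cx': 323.3272745946425, 'cy': 201.11992247836562, 'T_tool_cam': array([[ 9.99999834e-01,  2.70881826e-04,  5.07992857e-04,
        -1.39213710e-06],
       [-4.08224513e-04,  9.55831220e-01,  2.93915825e-01,
        -7.62095497e-02],
       [-4.05938976e-04, -2.93915984e-01,  9.55831172e-01,
        -1.43104648e-01],
       [ 0.00000000e+00,  0.00000000e+00,  0.00000000e+00,
         1.00000000e+00]])}
```

View pics/a_scene.png

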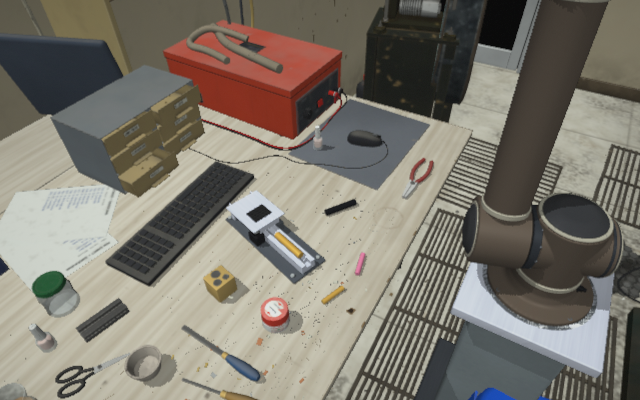

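View pics/a_side.png

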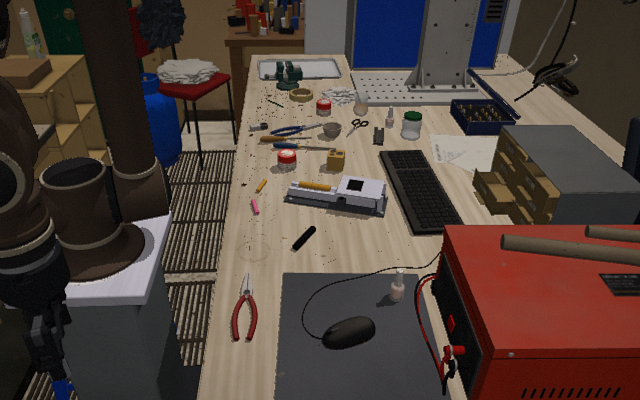

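View pics/a_wrist.png

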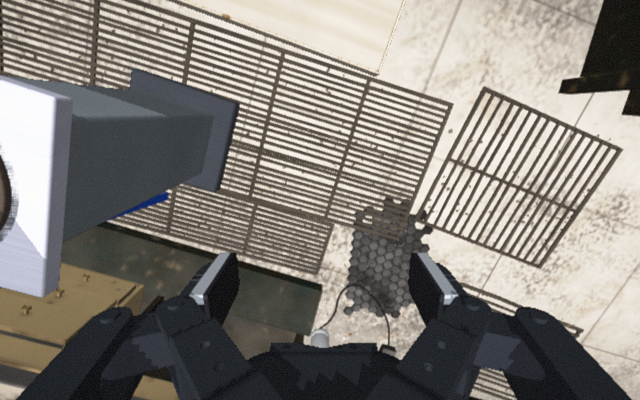

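The scene view shows the jig at about (275,235), with the lid at (258,213) and a brass bar in the groove at (290,245). The other bars lie loose: black (340,207), pink (360,263) and a smaller brass one (332,294). I'll enlarge this part to confirm which bar is meant and to pick jig corners.

Run:
```python
import cv2
a=cv2.imread("pics/a_scene.png")[185:315,215:375]; cv2.imwrite("pics/b1.png",cv2.resize(a,None,fx=5,fy=4.6,interpolation=2)[:598] if 0 else cv2.resize(a,None,fx=4.6,fy=4.6,interpolation=2))
a=cv2.imread("pics/a_side.png")[145:255,240:400]; cv2.imwrite("pics/b2.png",cv2.resize(a,None,fx=5,fy=5,interpolation=2))
```

```text
(no output)
```

View pics/b1.png

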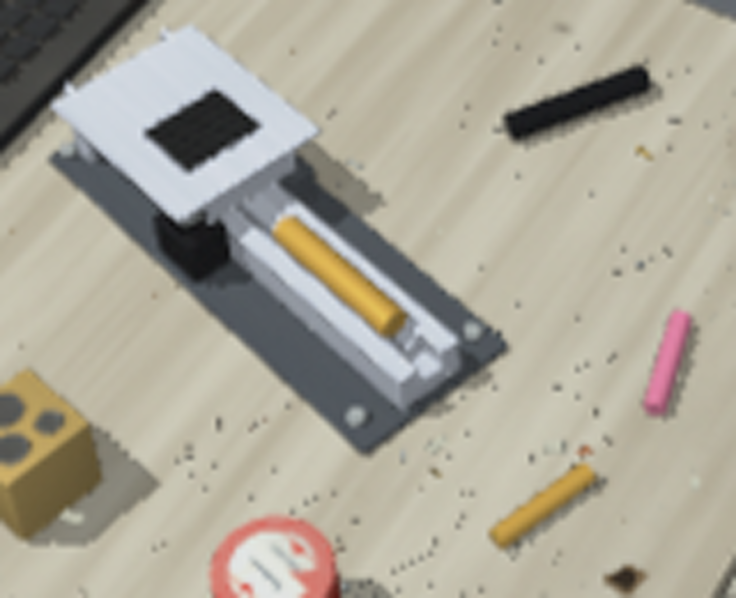

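View pics/b2.png

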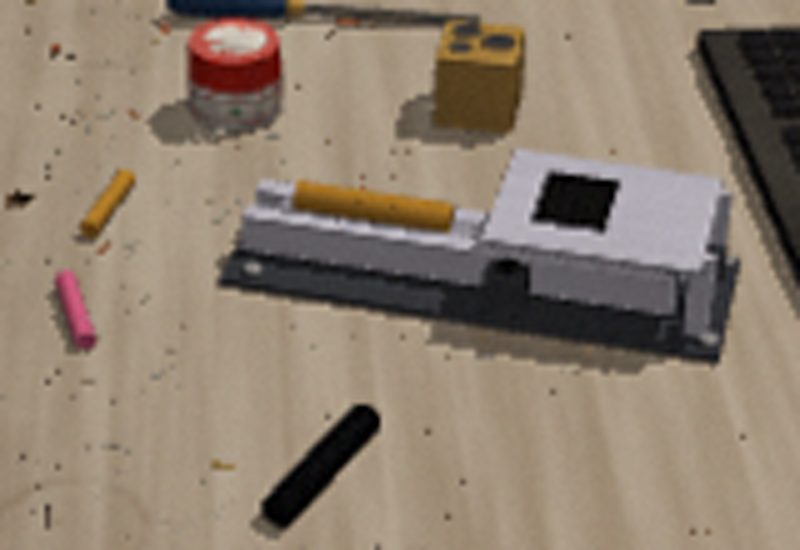

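The bar in the groove is the larger brass one, about 90 mm against roughly 60 mm for the loose one at (332,294). So the groove bar is the one meant. Next I fit the jig pose to the corners in both views.

```bash
cat > h.py <<'E'
import numpy as np, cv2
from bench import manip
def proj(n,P):
    c=manip.calibration(n); K=np.array([[c['fx'],0,c['cx']],[0,c['fy'],c['cy']],[0,0,1]])
    return cv2.projectPoints(np.asarray(P,float).reshape(-1,3),c['rvec'],c['tvec'],K,None)[0].reshape(-1,2)
def jig2w(p,q):
    P=np.asarray(p,float).reshape(-1,3)/1000; c,s=np.cos(q[2]),np.sin(q[2])
    return np.c_[q[0]+c*P[:,0]-s*P[:,1],q[1]+s*P[:,0]+c*P[:,1],P[:,2]]
def ray_z(n,uv,z):
    c=manip.calibration(n);R=cv2.Rodrigues(c['rvec'])[0];o=-R.T@c['tvec']
    d=R.T@np.array([(uv[0]-c['cx'])/c['fx'],(uv[1]-c['cy'])/c['fy'],1]);return o+d*(z-o[2])/d[2]
E
python3 - <<'E'
from h import *
from scipy.optimize import least_squares
S=[((-145,50,6),(365,453)),((-145,-50,6),(507,347)),((135,50,6),(52,158)),((2,48,57),(180,222)),((2,-48,57),(318,130)),((120,-48,57),(190,27)),
((25,25,60),(187,171)),((25,-25,60),(260,125)),((65,-25,60),(213,89)),((65,25,60),(147,133))]
D=[((-145,-50,6),(220,283)),((135,-50,6),(718,350)),((135,50,6),(738,262)),((2,-48,57),(483,238)),((120,-48,57),(708,270)),((120,48,57),(728,182)),((2,48,57),(515,152)),
((25,-25,60),(533,220)),((65,-25,60),(604,231)),((65,25,60),(620,178)),((25,25,60),(547,172))]
pS=np.array([[u/4.6+215,v/4.6+185] for _,(u,v) in S]);pD=np.array([[u/5+240,v/5+145] for _,(u,v) in D])
jS=[a for a,_ in S];jD=[a for a,_ in D]
def f(q,w=(1,1)): return np.r_[w[0]*(proj("scene",jig2w(jS,q))-pS).ravel(),w[1]*(proj("side",jig2w(jD,q))-pD).ravel()]
a=ray_z("scene",pS[0],.006);print(a)
for w in((1,1),(1,0),(0,1)):
  best=min((least_squares(f,[.5,-.1,y],args=(w,)) for y in np.arange(0,6.3,.7)),key=lambda r:r.cost)
  q=best.x;print(w,q,best.cost)
  if w==(1,1):
    print(np.round(f(q).reshape(-1,2),1).tolist()); np.save("q.npy",q)
q=np.load("q.npy")
for n in("scene","side"):
  for nm in("bar_center","polish_pot","dapping_block","pliers_red","lacquer_bottle"):
    for d in manip.masks_of(nm,n)[:4]:
      l=d['location']; z={"bar_center":.035,"polish_pot":.03,"dapping_block":.03,"pliers_red":.006,"lacquer_bottle":.04}[nm]
      w=ray_z(n,l,z);dx=w[:2]-q[:2];c,s=np.cos(q[2]),np.sin(q[2]);print(n,nm,round(d['score'],2),np.round(l),np.round(w,3),"jig",np.round(1000*np.array([c*dx[0]+s*dx[1],-s*dx[0]+c*dx[1]])))
print(jig2w([(45,0,60),(-36,0,44),(-145,50,0)],q))
E
```

```text
[0.48008981 0.27970892 0.006     ]
(1, 1) [ 0.60600356  0.18779246 -0.30102838] 11.082833494792313
[[-0.6, -0.8], [0.2, -1.4], [-1.3, -0.7], [-0.6, -0.6], [0.4, -0.3], [-0.2, -1.0], [-0.3, -0.3], [-0.1, -0.3], [0.4, -0.6], [-1.2, -0.5], [-0.9, -0.9], [0.1, 1.3], [0.4, -1.3], [-0.8, 0.1], [-1.6, 0.2], [-1.2, -0.9], [-0.3, -0.8], [-0.6, -0.5], [-0.1, -0.6], [-0.4, 0.4], [-0.1, -0.4]]
(1, 0) [0.60413178 0.1891444  5.97917565] 2.227507433371398
(0, 1) [0.60702238 0.18593003 5.99192034] 4.323000843176047
scene bar_center 0.57 [330. 297.] [0.383 0.288 0.035] jig [-242.   29.]
scene bar_center 0.57 [353. 261.] [0.382 0.177 0.035] jig [-211.  -77.]
scene bar_center 0.55 [288. 243.] [0.545 0.205 0.035] jig [-64.  -2.]
scene bar_center 0.51 [341. 207.] [0.49  0.035 0.035] jig [ -66. -180.]
scene polish_pot 0.69 [277. 314.] [0.46  0.377 0.03 ] jig [-195.  138.]
scene dapping_block 0.7 [223. 281.] [0.613 0.366 0.03 ] jig [-46. 173.]
scene dapping_block 0.5 [273. 236.] [0.591 0.202 0.03 ] jig [-19.   9.]
scene pliers_red 0.73 [414. 177.] [ 0.375 -0.204  0.006] jig [-104. -442.]
scene lacquer_bottle 0.48 [320. 140.] [ 0.678 -0.187  0.04 ] jig [ 180. -336.]
side bar_center 0.6 [314. 186.] [0.539 0.209 0.035] jig [-70.   1.]
side bar_center 0.53 [299. 238.] [ 0.49  -0.02   0.035] jig [ -49. -233.]
side bar_center 0.38 [255. 208.] [0.379 0.11  0.035] jig [-194. -142.]
side polish_pot 0.81 [289. 157.] [0.473 0.388 0.03 ] jig [-186.  152.]
side dapping_block 0.84 [334. 163.] [0.61  0.349 0.03 ] jig [-44. 155.]
side dapping_block 0.55 [349. 198.] [0.632 0.153 0.03 ] jig [ 36. -25.]
side pliers_red 0.82 [247. 307.] [ 0.375 -0.21   0.006] jig [-103. -448.]
side pliers_red 0.48 [316. 189.] [0.548 0.242 0.006] jig [-71.  34.]
side lacquer_bottle 0.6 [397. 289.] [ 0.691 -0.203  0.04 ] jig [ 197. -348.]
[[0.64898001 0.17444985 0.06      ]
 [0.57162241 0.19846655 0.044     ]
 [0.48234904 0.27853693 0.        ]]
```

```bash
cat >> h.py <<'E'
from scipy.spatial.transform import Rotation as Ro
def plan(jp,tilt=0.0,q=None):
    "jig target mm, tilt: tool leans back toward jig -x"
    q=np.load("q.npy") if q is None else q
    s=manip.state(); R=s['eef_rot']; p=s['tool_pos']
    c,sn=np.cos(q[2]),np.sin(q[2]); J=np.array([[c,-sn,0],[sn,c,0],[0,0,1]])
    T=J@np.c_[[0,1,0],[1,0,0],[0,0,-1]]@Ro.from_rotvec([-tilt,0,0]).as_matrix()  # x=jig y, y=jig x, z down
    w=jig2w(jp,q)[0]
    print("lin",np.round(1000*R.T@(w-p),1),"rot",np.round(Ro.from_matrix(R.T@T).as_rotvec(),3),"z-axis in jig",np.round(J.T@T[:,2],2))
def where():
    q=np.load("q.npy"); s=manip.state(); d=s['tool_pos']-[q[0],q[1],0];c,sn=np.cos(q[2]),np.sin(q[2])
    print("t",round(s['time'],2),"jig",np.round(1000*np.array([c*d[0]+sn*d[1],-sn*d[0]+c*d[1],d[2]]),1),"F",np.round(s['contact_force'],1),"w",round(s['width'],4),"j",np.round(s['joint_positions'],2))
E
python3 - <<'E'
from h import *
from scipy.optimize import least_squares
S=[((-145,50,6),(365,453)),((-145,-50,6),(507,347)),((135,50,6),(52,158)),((2,48,57),(180,222)),((2,-48,57),(318,130)),((120,-48,57),(190,27)),
((25,25,60),(187,171)),((25,-25,60),(260,125)),((65,-25,60),(213,89)),((65,25,60),(147,133))]
D=[((-145,-50,6),(220,283)),((135,50,6),(738,262)),((2,-48,57),(483,238)),((120,-48,57),(708,270)),((120,48,57),(728,182)),((2,48,57),(515,152)),
((25,-25,60),(533,220)),((65,-25,60),(604,231)),((65,25,60),(620,178)),((25,25,60),(547,172))]
pS=np.array([[(u+.5)/4.6+214.5,(v+.5)/4.6+184.5] for _,(u,v) in S]);pD=np.array([[(u+.5)/5+239.5,(v+.5)/5+144.5] for _,(u,v) in D])
jS=[a for a,_ in S];jD=[a for a,_ in D]
f=lambda q:np.r_[(proj("scene",jig2w(jS,q))-pS).ravel(),(proj("side",jig2w(jD,q))-pD).ravel()]
r=least_squares(f,[.606,.188,-.3]);q=r.x;print(q,r.cost,f(q).reshape(-1,2).mean(0));np.save("q.npy",q)
plan([45,0,160]);where()
E
```

```text
[ 0.60615444  0.18813486 -0.30126802] 5.453441289586934 [-0.08704219 -0.15654196]
lin [-484.8 -671.1   71.3] rot [ 0.     0.    -2.518] z-axis in jig [ 0.  0. -1.]
t 0.65 jig [-216.3 -785.6  231.3] F [-0.2 -0.3  0.3] w 0.0855 j [-1.25  0.13 -0.04  1.41 -0.    1.57]
```

```bash
python3 -m crank '{"linear":[[-36,-50,0],[-72,-100,0],[-108,-150,0],[-144,-200,0],[-180,-250,0],[-216,-300,0],[-252,-350,0],[-288,-399,0]],"delta_rot":[[0,0,-0.18],[0,0,-0.36],[0,0,-0.54],[0,0,-0.72],[0,0,-0.9],[0,0,-1.08],[0,0,-1.26],[0,0,-1.44]]}' 0
python3 - <<'E'
from h import *
where();plan([45,0,170])
E
```

```text
time: 1.65
tool_pos: [0.4546, -0.0963, 0.2316]
eef_rot: [[0.98, 0.197, 0.001], [0.197, -0.98, -0.0], [0.001, 0.001, -1.0]]
contact_force: [0.5, -0.7, 0.2]
width: 0.0
t 1.65 jig [ -60.4 -316.6  231.6] F [ 0.5 -0.7  0.2] w 0.0 j [-0.21  0.01 -0.16  1.4  -0.    1.16]
lin [ 244.1 -227.5   61.7] rot [ 1.000e-03 -0.000e+00 -1.071e+00] z-axis in jig [ 0.  0. -1.]
```

```bash
python3 -m crank '{"linear":[[40,-37,0],[80,-75,0],[120,-112,10],[160,-149,20],[200,-186,35],[230,-214,50],[244,-227,62],[244,-227,62]],"delta_rot":[[0,0,-0.17],[0,0,-0.34],[0,0,-0.51],[0,0,-0.68],[0,0,-0.85],[0,0,-1.02],[0,0,-1.07],[0,0,-1.07]]}'
python3 - <<'E'
from h import *
where();plan([45,0,62])
import cv2
s=manip.state()
for n in("wrist","side"):
    im=manip.read_camera(n); cv2.imwrite(f"pics/c_{n}.png",im[:,:,::-1])
np.savez("pics/c.npz",R=s['eef_rot'],p=s['tool_pos'])
E
```

```text
time: 2.65
tool_pos: [0.6494, 0.1716, 0.1675]
eef_rot: [[0.304, 0.953, -0.003], [0.953, -0.304, -0.001], [-0.002, -0.002, -1.0]]
contact_force: [-0.6, -0.4, -0.2]
width: 0.0004
t 2.65 jig [ 46.2  -3.  167.5] F [-0.6 -0.4 -0.2] w 0.0004 j [ 0.26  0.42  0.2   1.36 -0.    0.57]
lin [  3.1  -0.9 105.5] rot [-0.002  0.002 -0.008] z-axis in jig [ 0.  0. -1.]
```

View pics/c_wrist.png

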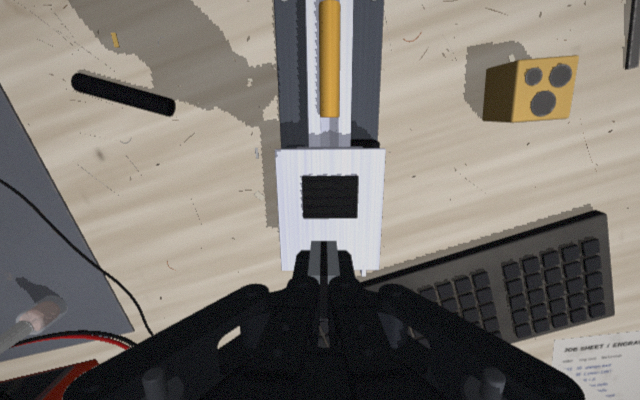

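View pics/c_side.png

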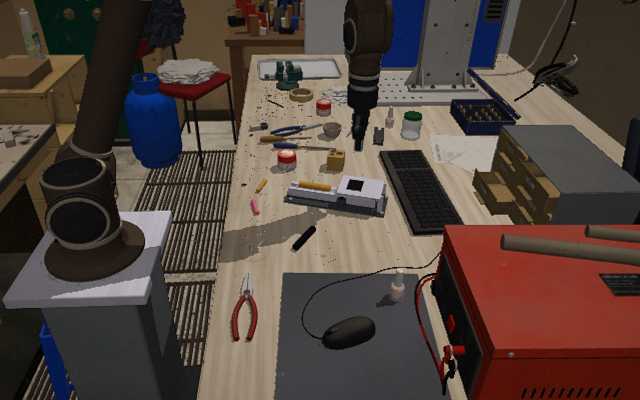

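The wrist view shows the pad at (302–358, 176–218), the lid at (276–384, 150–270) and the bar's front end at about (329,117). I'll check the jig pose against this view.

```bash
cat >> h.py <<'E'
def wproj(P,R,p):
    c=manip.calibration("wrist");K=np.array([[c['fx'],0,c['cx']],[0,c['fy'],c['cy']],[0,0,1]])
    T=np.eye(4);T[:3,:3]=R;T[:3,3]=p;T=np.linalg.inv(T@c['T_tool_cam'])
    return cv2.projectPoints(np.asarray(P,float).reshape(-1,3),cv2.Rodrigues(T[:3,:3])[0],T[:3,3],K,None)[0].reshape(-1,2)
E
python3 - <<'E'
from h import *
from scipy.optimize import least_squares
d=np.load("pics/c.npz");q=np.load("q.npy")
jp=[(25,-25,60),(25,25,60),(65,25,60),(65,-25,60),(2,-48,57),(2,48,57)]
u=np.array([(302,176.5),(357,176),(358,218),(303,219),(275.5,150),(384.5,149.5)])
f=lambda q:(wproj(jig2w(jp,q),d['R'],d['p'])-u).ravel()
print(f(q).reshape(-1,2).round(1).tolist())
r=least_squares(f,q);print(q,r.x,r.cost,f(r.x).round(1).tolist())
print(wproj(jig2w([(-21,0,40),(-111,0,40)],r.x),d['R'],d['p']))
# save refined average
q2=.5*(q+r.x);np.save("q.npy",q2);where();plan([45,0,66]);plan([45,0,62])
E
```

```text
[[-4.6, -1.5], [-2.4, -1.4], [-4.5, -0.4], [-4.1, -1.0], [-5.3, -1.7], [-2.9, -2.0]]
[ 0.60615444  0.18813486 -0.30126802] [ 0.60836548  0.19100802 -0.29831033] 3.4285339417381095 [-0.6, 0.0, 1.5, -0.0, -0.6, 0.8, -0.1, 0.3, -1.3, -0.1, 1.0, -0.7]
[[329.33369311 121.14072743]
 [328.83705679   5.35713021]]
t 2.75 jig [ 45.9  -6.  169.7] F [-1.  -1.1  0.1] w 0.0002 j [ 0.26  0.41  0.2   1.36 -0.    0.57]
lin [  6.   -1.  103.7] rot [-0.     0.001 -0.011] z-axis in jig [ 0.  0. -1.]
lin [  6.   -1.  107.7] rot [-0.     0.001 -0.011] z-axis in jig [ 0.  0. -1.]
```

Run:
```python
from h import *
from scipy.optimize import least_squares
q=np.array([0.60615444,0.18813486,-0.30126802])
s=manip.state();im=manip.read_camera("wrist");cv2.imwrite("pics/d_wrist.png",im[:,:,::-1])
print(s['tool_pos'],s['joint_vel'].round(3))
g=cv2.cvtColor(im,cv2.COLOR_RGB2GRAY)
def cor(pts): return cv2.cornerSubPix(g,np.array(pts,np.float32).reshape(-1,1,2),(4,4),(-1,-1),(3,50,.01)).reshape(-1,2)
u=cor([(302,176.5),(357,176),(358,218),(303,219),(275.5,150),(384.5,149.5)]);print(u.round(1).tolist())
jp=[(25,-25,60),(25,25,60),(65,25,60),(65,-25,60),(2,-48,57),(2,48,57)]
f=lambda q:(wproj(jig2w(jp,q),s['eef_rot'],s['tool_pos'])-u).ravel()
r=least_squares(f,q);print(r.x,r.cost,f(r.x).round(1).tolist())
cv2.imwrite("pics/d_crop.png",cv2.resize(im[0:285,230:430,::-1],None,fx=2.1,fy=2.1,interpolation=2))
```

```text
[0.64934741 0.17032673 0.16972882] [-0.011 -0.021  0.003 -0.002  0.003 -0.006]
[[302.0, 174.5], [358.29998779296875, 173.8000030517578], [357.70001220703125, 216.1999969482422], [304.0, 216.60000610351562], [276.29998779296875, 150.6999969482422], [384.5, 149.5]]
[ 0.60819877  0.19044848 -0.29819213] 6.880957184793237 [0.2, 0.8, 0.5, 0.9, 0.1, 1.1, -0.4, 1.3, -1.3, -1.7, 1.0, -1.9]
```

View pics/d_crop.png

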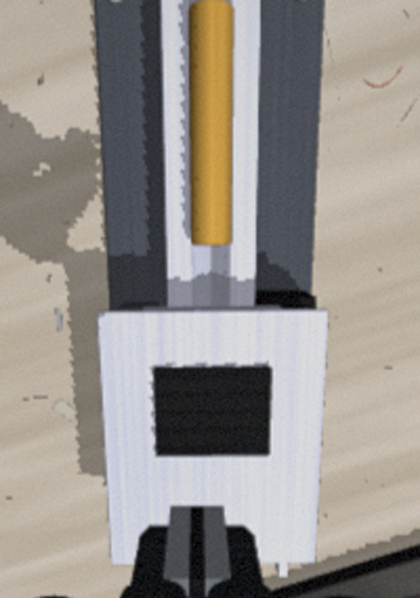

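```bash
python3 -m crank '{"linear":[[5,0,20],[5,0,45],[5,0,70],[5,0,90],[5,0,100],[5,0,102],[5,0,102],[5,0,102]],"delta_rot":[[0,0,-0.011],[0,0,-0.011],[0,0,-0.011],[0,0,-0.011],[0,0,-0.011],[0,0,-0.011],[0,0,-0.011],[0,0,-0.011]]}'
python3 - <<'E'
from h import *
where();plan([45,0,60])
E
```

```text
time: 3.8
tool_pos: [0.6518, 0.176, 0.0684]
eef_rot: [[0.294, 0.956, 0.002], [0.956, -0.294, 0.0], [0.001, 0.001, -1.0]]
contact_force: [-0.0, 0.0, 0.3]
width: -0.0001
t 3.8 jig [46.6  0.2 68.4] F [-0.   0.   0.3] w -0.0001 j [0.26 0.45 0.03 1.15 0.   0.56]
lin [-0.2 -1.6  8.4] rot [ 0.001 -0.001  0.002] z-axis in jig [ 0.  0. -1.]
```

```bash
python3 -m crank '{"linear":[[0,-1,3],[0,-1,6],[0,-1,8],[0,-1,9],[0,-1,10],[0,-1,11],[0,-1,12],[0,-1,12]],"delta_rot":[[0,0,0],[0,0,0],[0,0,0],[0,0,0],[0,0,0],[0,0,0],[0,0,0],[0,0,0]]}'
python3 -c "
from h import *
where()"
```

```text
time: 4.8
tool_pos: [0.65, 0.1766, 0.0556]
eef_rot: [[0.293, 0.956, -0.0], [0.956, -0.293, 0.001], [0.001, -0.001, -1.0]]
contact_force: [-4.0, 0.7, 4.8]
width: -0.0002
t 4.8 jig [44.6  0.2 55.6] F [-4.   0.7  4.8] w -0.0002 j [0.27 0.45 0.01 1.13 0.   0.56]
```

```bash
python3 -m crank '{"linear":[[0,0,0.5],[0,0,1],[0,0,1.5],[0,0,2],[0,0,2],[0,0,2],[0,0,2],[0,0,2]],"delta_rot":[[0,0,0],[0,0,0],[0,0,0],[0,0,0],[0,0,0],[0,0,0],[0,0,0],[0,0,0]]}'
python3 -c "
from h import *
where()"
```

```text
time: 5.8
tool_pos: [0.6501, 0.1766, 0.0552]
eef_rot: [[0.293, 0.956, 0.001], [0.956, -0.293, 0.001], [0.001, 0.001, -1.0]]
contact_force: [-6.8, 0.8, 13.3]
width: 0.0001
t 5.8 jig [44.8  0.3 55.2] F [-6.8  0.8 13.3] w 0.0001 j [0.26 0.45 0.01 1.12 0.   0.56]
```

```bash
python3 -m crank '{"linear":[[0,0,-3],[0,0,-8],[0,0,-20],[0,0,-40],[0,0,-65],[0,0,-85],[0,-40,-90],[0,-80,-90]],"delta_rot":[[0,0,0],[0,0,0],[0,0,0],[0,0,0],[0,0,0],[0,0,0],[0,0,0],[0,0,0]]}'
python3 - <<'E'
from h import *
where();
for n in("side","scene","wrist"):
    s=manip.state();im=manip.read_camera(n)
    cv2.imwrite(f"pics/e_{n}.png",im[:,:,::-1])
a=cv2.imread("pics/e_side.png")[145:255,240:400]; b=cv2.imread("pics/e_scene.png")[185:295,215:375]
cv2.imwrite("pics/e1.png",np.vstack([cv2.resize(x,None,fx=2.7,fy=2.7,interpolation=2) for x in(a,b)]))
where()
E
```

```text
time: 6.8
tool_pos: [0.5737, 0.1999, 0.1441]
eef_rot: [[0.294, 0.956, 0.001], [0.956, -0.294, 0.0], [0.001, 0.001, -1.0]]
contact_force: [0.4, 0.9, 0.3]
width: -0.0001
t 6.8 jig [-3.510e+01 -1.000e-01  1.441e+02] F [0.4 0.9 0.3] w -0.0001 j [ 0.34  0.29 -0.02  1.25 -0.    0.63]
t 6.95 jig [-3.610e+01 -1.000e-01  1.442e+02] F [ 1.1  0.6 -0.3] w 0.0003 j [ 0.34  0.29 -0.02  1.25 -0.    0.63]
```

View pics/e1.png

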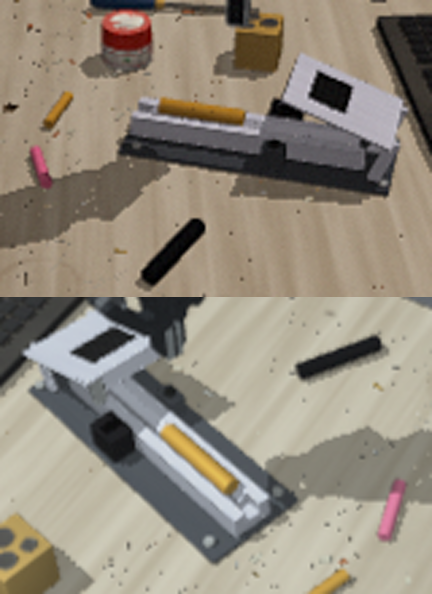

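View pics/e_wrist.png

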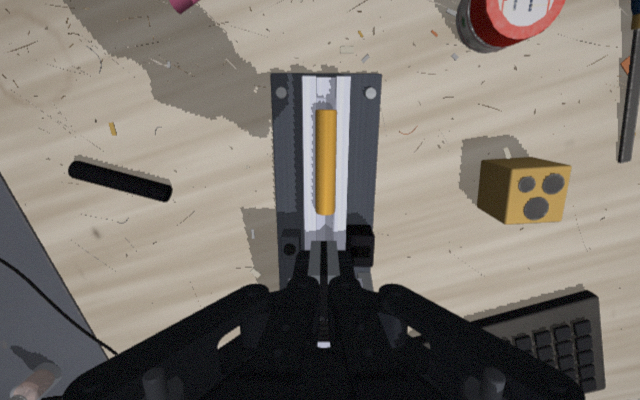

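The lid now stands open in both views. In the wrist view the bar runs from (326,110) to (326,213) and the base end corners are at (271,73) and (382,73). I'll measure these in the jig frame.

Run:
```python
from h import *
s=manip.state();R,p=s['eef_rot'],s['tool_pos'];c=manip.calibration("wrist");T=c['T_tool_cam']
q=np.load("q.npy");print(q)
for uv,z in[((271,73),.006),((382,73),.006),((316,111),.0347),((336,111),.0347),((316,213),.0347),((336,213),.0347),((302,77),.03),((350,77),.03)]:
    d=R@T[:3,:3]@np.array([(uv[0]-c['cx'])/c['fx'],(uv[1]-c['cy'])/c['fy'],1]);o=p+R@T[:3,3]
    w=o+d*(z-o[2])/d[2]; e=w[:2]-q[:2];k,n=np.cos(q[2]),np.sin(q[2]);print(uv,np.round(1000*np.array([k*e[0]+n*e[1],-n*e[0]+k*e[1]]),1))
plan([-140,0,144],0.15)
```

```text
[ 0.60725996  0.18957144 -0.29978917]
(271, 73) [-142.5  -46.3]
(382, 73) [-142.8   52.3]
(316, 111) [-110.3   -5.8]
(336, 111) [-110.4   10.8]
(316, 213) [-20.9  -6.1]
(336, 213) [-21.   12.3]
(302, 77) [-136.8  -17.2]
(350, 77) [-137.   22.]
lin [   0.4 -103.9    0.2] rot [-0.15  -0.     0.003] z-axis in jig [ 0.15 -0.   -0.99]
```

Run:
```python
from h import *
q=np.load("q.npy");w=jig2w([1.2,1.5,0],q)[0];q[:2]=w[:2];q[2]=-.2985;np.save("q.npy",q);where()
plan([-142,0,144],0.15);plan([-142,0,35],0.15)
```

```text
t 6.95 jig [-37.3  -1.5 144.2] F [ 1.1  0.6 -0.3] w 0.0003 j [ 0.34  0.29 -0.02  1.25 -0.    0.63]
lin [   1.8 -104.7    0.2] rot [-0.15  -0.     0.002] z-axis in jig [ 0.15 -0.   -0.99]
lin [   1.7 -104.7  109.2] rot [-0.15  -0.     0.002] z-axis in jig [ 0.15 -0.   -0.99]
```

```bash
python3 -m crank '{"linear":[[2,-40,0],[2,-80,0],[2,-105,20],[2,-105,50],[2,-105,80],[2,-105,98],[2,-105,104],[2,-105,104]],"delta_rot":[[-0.05,0,0],[-0.1,0,0],[-0.15,0,0],[-0.15,0,0],[-0.15,0,0],[-0.15,0,0],[-0.15,0,0],[-0.15,0,0]]}'
python3 - <<'E'
from h import *
im=manip.read_camera("side");where();plan([-142,0,35],.15);plan([-125,0,35],.15)
cv2.imwrite("pics/f.png",cv2.resize(im[105:255,220:400,::-1],None,fx=4,fy=4,interpolation=2))
E
```

```text
time: 7.95
tool_pos: [0.4747, 0.2324, 0.0394]
eef_rot: [[0.294, 0.945, 0.143], [0.956, -0.29, -0.044], [-0.0, 0.149, -0.989]]
contact_force: [-0.1, 0.2, -0.5]
width: -0.0004
t 8.0 jig [-140.4    0.7   40. ] F [-0.  -0.2  1.2] w -0.0003 j [ 0.52  0.12 -0.48  0.86 -0.11  0.81]
lin [-0.7 -2.4  4.7] rot [ 0.001 -0.001  0.   ] z-axis in jig [ 0.15 -0.   -0.99]
lin [-0.7 14.4  7.2] rot [ 0.001 -0.001  0.   ] z-axis in jig [ 0.15 -0.   -0.99]
```

View pics/f.png

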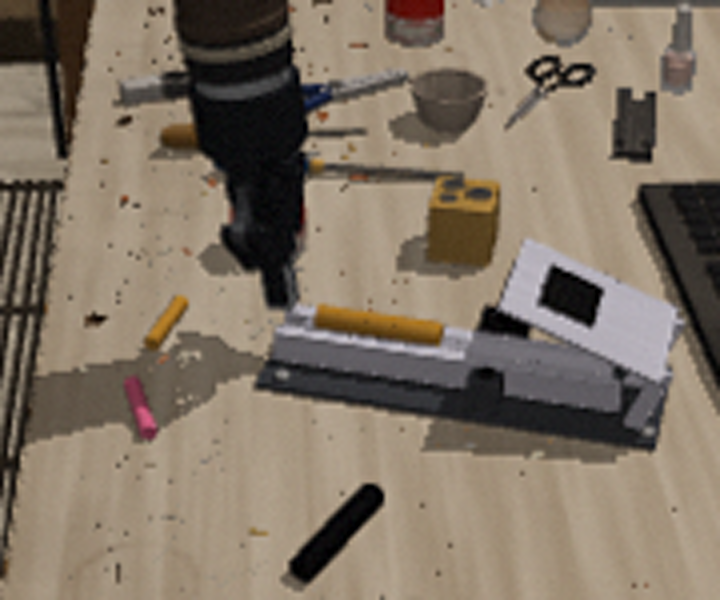

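```bash
python3 -m crank '{"linear":[[-0.7,5,6],[-0.7,14,7],[-0.7,17,7.6],[-0.7,21,8.2],[-0.7,28,9.3],[-0.7,36,10.5],[-0.7,44,11.7],[-0.7,52,12.9]],"delta_rot":[[0,0,0],[0,0,0],[0,0,0],[0,0,0],[0,0,0],[0,0,0],[0,0,0],[0,0,0]]}'
python3 - <<'E'
from h import *
im=manip.read_camera("side");where();plan([-2,0,35],.15)
cv2.imwrite("pics/g.png",cv2.resize(im[105:255,220:400,::-1],None,fx=4,fy=4,interpolation=2))
E
```

```text
time: 9.0
tool_pos: [0.5254, 0.2159, 0.0343]
eef_rot: [[0.293, 0.945, 0.143], [0.956, -0.29, -0.044], [-0.0, 0.149, -0.989]]
contact_force: [-2.5, -0.4, 1.9]
width: 0.0002
t 9.05 jig [-86.2  -0.2  34.4] F [ 0.5  0.6 -0.1] w -0.0004 j [ 0.44  0.19 -0.41  0.85 -0.1   0.73]
lin [ 0.2 83.3 12.1] rot [ 0.001 -0.     0.   ] z-axis in jig [ 0.15 -0.   -0.99]
```

View pics/g.png

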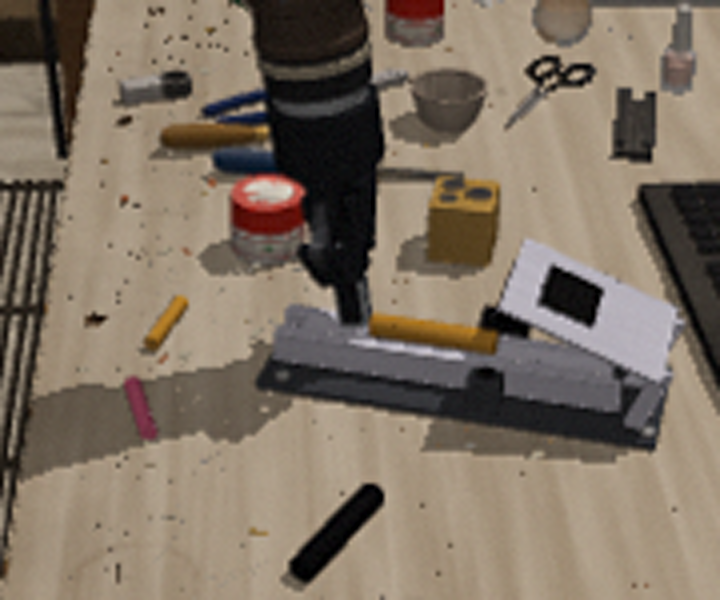

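The finger is behind the bar and the bar is sliding straight along the groove.

```bash
python3 -m crank '{"linear":[[0,8,1],[0,16,2.2],[0,24,3.4],[0,32,4.6],[0,40,5.8],[0,48,7],[0,56,8],[0,63,9]],"delta_rot":[[0,0,0],[0,0,0],[0,0,0],[0,0,0],[0,0,0],[0,0,0],[0,0,0],[0,0,0]]}'
python3 - <<'E'
from h import *
im=manip.read_camera("side");where();plan([-2,0,35],.15)
cv2.imwrite("pics/i.png",cv2.resize(im[105:255,220:400,::-1],None,fx=4,fy=4,interpolation=2))
E
```

```text
time: 10.05
tool_pos: [0.5862, 0.1973, 0.0348]
eef_rot: [[0.293, 0.945, 0.143], [0.956, -0.29, -0.044], [0.0, 0.149, -0.989]]
contact_force: [-0.4, -0.0, 0.1]
width: -0.0003
t 10.1 jig [-22.8  -0.2  34.9] F [ 1.2 -0.1  0.7] w 0.0003 j [ 0.37  0.28 -0.3   0.87 -0.09  0.66]
lin [ 0.2 20.5  3.1] rot [ 0.001 -0.     0.   ] z-axis in jig [ 0.15 -0.   -0.99]
```

View pics/i.png

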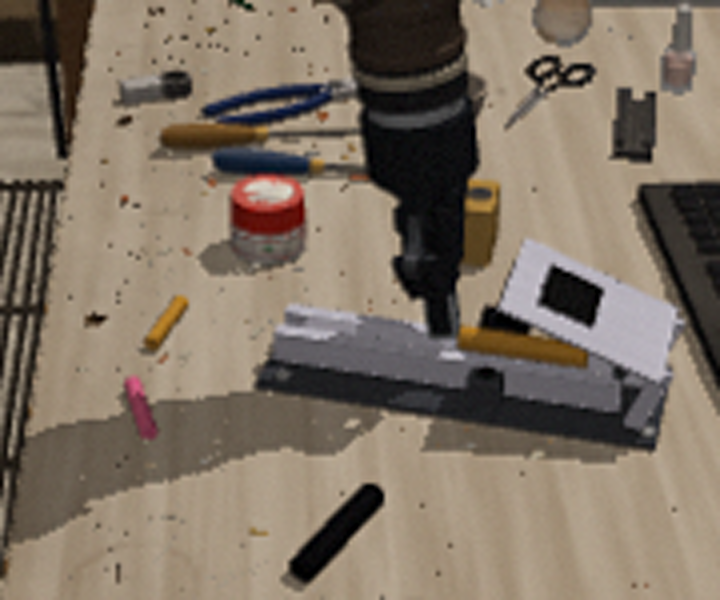

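```bash
python3 -m crank '{"linear":[[0,5,0.7],[0,9,1.4],[0,12,2],[0,14,2.2],[0,15.5,2.4],[0,17,2.6],[0,18.5,2.8],[0,20,3]],"delta_rot":[[0,0,0],[0,0,0],[0,0,0],[0,0,0],[0,0,0],[0,0,0],[0,0,0],[0,0,0]]}'
python3 - <<'E'
from h import *
im=manip.read_camera("side");where()
cv2.imwrite("pics/j.png",cv2.resize(im[105:255,220:400,::-1],None,fx=4,fy=4,interpolation=2))
E
```

```text
time: 11.1
tool_pos: [0.6051, 0.1915, 0.0348]
eef_rot: [[0.293, 0.945, 0.143], [0.956, -0.29, -0.044], [-0.0, 0.149, -0.989]]
contact_force: [-1.1, 0.4, -0.5]
width: -0.0003
t 11.15 jig [-3.7 -0.3 34.8] F [-0.7  0.1 -0.4] w 0.0001 j [ 0.35  0.3  -0.27  0.88 -0.09  0.64]
```

View pics/j.png

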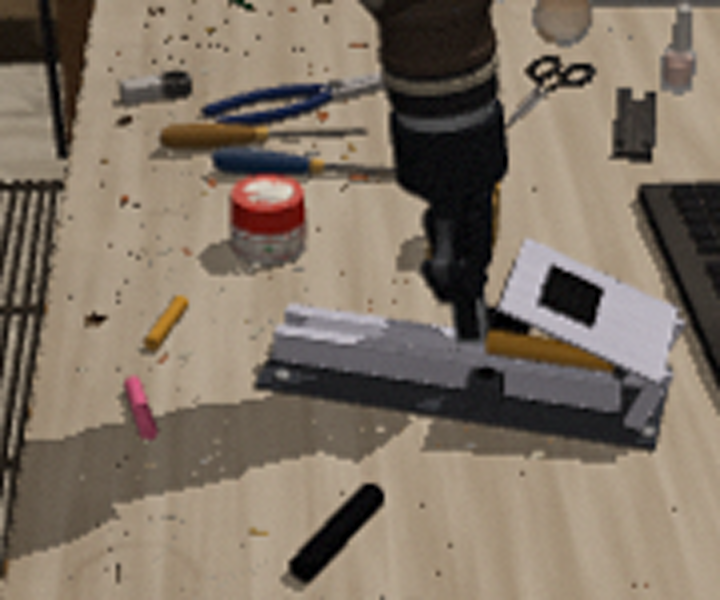

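```bash
python3 -m crank '{"linear":[[0,0.6,0],[0,1.2,0.1],[0,1.8,0.2],[0,2.4,0.3],[0,3,0.4],[0,3.5,0.5],[0,4,0.5],[0,4,0.5]],"delta_rot":[[0,0,0],[0,0,0],[0,0,0],[0,0,0],[0,0,0],[0,0,0],[0,0,0],[0,0,0]]}'
python3 - <<'E'
from h import *
where()
E
```

```text
time: 12.15
tool_pos: [0.6056, 0.1913, 0.0346]
eef_rot: [[0.292, 0.947, 0.137], [0.957, -0.289, -0.042], [0.0, 0.143, -0.99]]
contact_force: [-14.1, 3.9, 7.8]
width: 0.0
t 12.15 jig [-3.3 -0.3 34.6] F [-14.1   3.9   7.8] w 0.0 j [ 0.35  0.31 -0.26  0.89 -0.09  0.64]
```

The force rose to 14 N with the tool at jig x −3.3. The predicted value at the stop was about −2, so this fits. Now I back off, lift and look.

```bash
python3 -m crank '{"linear":[[0,-4,-0.5],[0,-15,-2],[0,-40,-6],[0,-65,-9],[0,-75,-30],[0,-75,-70],[0,-75,-120],[0,-75,-125]],"delta_rot":[[0,0,0],[0,0,0],[0,0,0],[0,0,0],[0,0,0],[0,0,0],[0,0,0],[0,0,0]]}'
python3 - <<'E'
from h import *
im=manip.read_camera("side");im2=manip.read_camera("scene");s=manip.state();iw=manip.read_camera("wrist");where();plan([-50,0,130]);plan([45,0,130]);print(s['joint_vel'].round(3))
cv2.imwrite("pics/k.png",cv2.resize(np.vstack([im[155:245,250:400,::-1],im2[185:275,215:365,::-1]]),None,fx=3.3,fy=3.3,interpolation=2))
cv2.imwrite("pics/kw.png",iw[:,:,::-1])
E
```

```text
time: 13.15
tool_pos: [0.5219, 0.2187, 0.1519]
eef_rot: [[0.293, 0.944, 0.15], [0.956, -0.29, -0.041], [0.005, 0.155, -0.988]]
contact_force: [-0.1, 0.1, 0.1]
width: -0.0
t 13.3 jig [-92.9  -0.5 146.9] F [-0.   0.5 -0.3] w -0.0 j [ 0.45  0.12 -0.24  1.1  -0.1   0.74]
lin [ 0.5 39.9 23.1] rot [0.15  0.    0.001] z-axis in jig [ 0.  0. -1.]
lin [  0.4 133.8  37.3] rot [0.15  0.    0.001] z-axis in jig [ 0.  0. -1.]
[-0.004  0.028 -0.041 -0.012  0.003 -0.   ]
```

View pics/k.png

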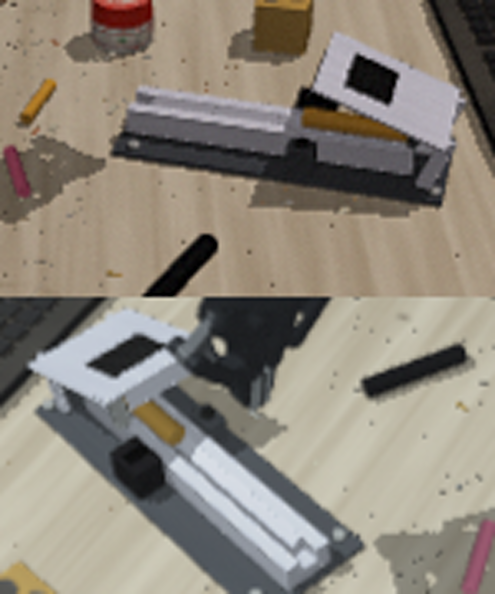

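View pics/kw.png

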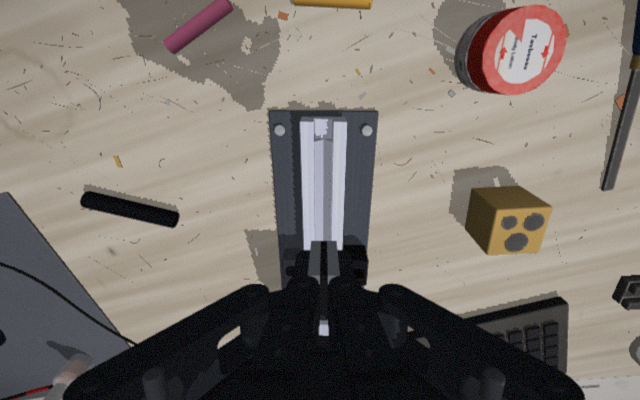

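The bar lies under the raised lid, its rear end at about (341,190) in the side view. I'll compare that with where x = +9 should project.

Run:
```python
from h import *
q=np.load("q.npy")
for x in(3,9,15): print(x,proj("side",jig2w([(x,0,34.7),(x,0,43.7)],q)).round(1).tolist(), proj("scene",jig2w([(x,0,34.7),(x,0,43.7)],q)).round(1).tolist())
for m in("side","scene"):
  for d in manip.masks_of("bar_center",m)[:5]:
    r=np.argwhere(d['region']);print(m,d['score'],np.round(d['location']),r.min(0)[::-1],r.max(0)[::-1])
```

```text
3 [[340.3, 189.7], [340.4, 186.9]] [[268.3, 228.9], [268.0, 226.4]]
9 [[342.4, 190.0], [342.6, 187.2]] [[266.8, 227.6], [266.5, 225.1]]
15 [[344.5, 190.3], [344.7, 187.6]] [[265.4, 226.3], [265.0, 223.8]]
side 0.63 [303. 238.] [292 225] [315 250]
side 0.59 [250. 208.] [251 199] [257 213]
side 0.47 [355. 193.] [341 188] [370 196]
side 0.4 [262. 191.] [256 180] [265 192]
scene 0.74 [341. 206.] [324 199] [355 214]
scene 0.72 [329. 293.] [322 286] [343 302]
scene 0.61 [263. 221.] [256 217] [270 229]
scene 0.55 [355. 265.] [355 253] [364 275]
```

```bash
python3 -m crank '{"linear":[[-15,7,1],[-35,14,2],[-55,22,3],[-75,30,4],[-90,40,5],[-90,40,5],[-90,40,5],[-90,40,5]],"delta_rot":[[0.05,0,0],[0.1,0,0],[0.15,0,0],[0.15,0,0],[0.15,0,0],[0.15,0,0],[0.15,0,0],[0.15,0,0]]}'
python3 - <<'E'
from h import *
s=manip.state();iw=manip.read_camera("wrist");where();plan([45,0,130])
np.savez("pics/l.npz",R=s['eef_rot'],p=s['tool_pos'])
cv2.imwrite("pics/lw.png",iw[:,:,::-1])
cv2.imwrite("pics/lc.png",cv2.resize(iw[70:320,300:520,::-1],None,fx=2.4,fy=2.4,interpolation=2))
E
```

```text
time: 14.4
tool_pos: [0.5321, 0.1204, 0.1483]
eef_rot: [[0.293, 0.956, -0.0], [0.956, -0.293, 0.0], [0.0, -0.0, -1.0]]
contact_force: [-0.0, 0.4, -0.3]
width: 0.0
t 14.45 jig [-52.7 -89.7 148.4] F [ 0.3 -0.2  0.4] w 0.0001 j [ 0.22  0.18 -0.16  1.23  0.    0.52]
lin [89.6 97.9 18.4] rot [ 0.    -0.     0.002] z-axis in jig [ 0.  0. -1.]
```

View pics/lc.png

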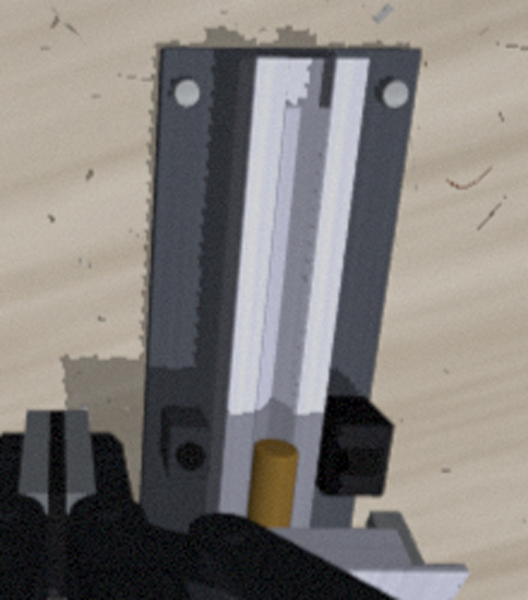

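Run:
```python
from h import *
from scipy.optimize import least_squares
d=np.load("pics/l.npz");R,p=d['R'],d['p'];q=np.load("q.npy");c=manip.calibration("wrist");T=c['T_tool_cam']
cv=lambda u:np.array([(u[0]+.5)/2.4+299.5,(u[1]+.5)/2.4+69.5])
jp=[(-145,-50,6),(-145,50,6),(-140,-20,30),(-140,20,30)]
u=np.array([cv(x) for x in[(162,47),(420,48),(257,58),(370,58)]])
f=lambda q:(wproj(jig2w(jp,q),R,p)-u).ravel()
print(f(q).round(1)); r=least_squares(f,q);print(q,r.x,r.cost,f(r.x).round(1))
for qq in(q,r.x):
  for x in (3,6,9,12):
    w=wproj(jig2w([(x,0,43.7),(x,-9,34.7),(x,9,34.7)],qq),R,p); print(x,((w-[299.5,69.5])*2.4-.5).round(0).tolist())
  for h in [(15,34,36),(15,-34,36)]: print(h,((wproj(jig2w(h,qq),R,p)-[299.5,69.5])*2.4-.5).round())
```

```text
[-1.1  1.3  0.5  1.2 -1.4  1.2 -1.   1.3]
[ 0.60884942  0.19065015 -0.2985    ] [ 0.60794798  0.1912199  -0.30045456] 1.0561180743085792 [-0.4  0.   1.2  0.1 -0.6 -0.1 -0.2  0.1]
3 [[283.0, 446.0], [254.0, 436.0], [299.0, 436.0]]
6 [[282.0, 453.0], [253.0, 442.0], [298.0, 442.0]]
9 [[282.0, 460.0], [253.0, 449.0], [297.0, 449.0]]
12 [[281.0, 467.0], [252.0, 455.0], [296.0, 456.0]]
(15, 34, 36) [[358. 464.]]
(15, -34, 36) [[191. 463.]]
3 [[284.0, 444.0], [255.0, 433.0], [299.0, 433.0]]
6 [[283.0, 451.0], [254.0, 440.0], [299.0, 440.0]]
9 [[283.0, 457.0], [254.0, 447.0], [298.0, 447.0]]
12 [[282.0, 464.0], [253.0, 453.0], [297.0, 453.0]]
(15, 34, 36) [[359. 462.]]
(15, -34, 36) [[192. 461.]]
```

Run:
```python
from h import *
d=np.load("pics/l.npz");R,p=d['R'],d['p'];q=np.array([0.6084,0.1909,-.2995])
im=cv2.imread("pics/lw.png");k=16;x0,y0=395,245
a=cv2.resize(im[y0:y0+36,x0:x0+45],None,fx=k,fy=k,interpolation=2)
t=np.linspace(0,2*np.pi,60)
for x,col in((9,(0,0,255)),(4,(255,0,0))):
    w=wproj(jig2w(np.c_[0*t+x,9*np.cos(t),34.7+9*np.sin(t)],q),R,p)
    cv2.polylines(a,[np.int32((w-[x0-.5,y0-.5])*k)],True,col,1)
cv2.imwrite("pics/lz.png",a)
```

```text
(no output)
```

View pics/lz.png

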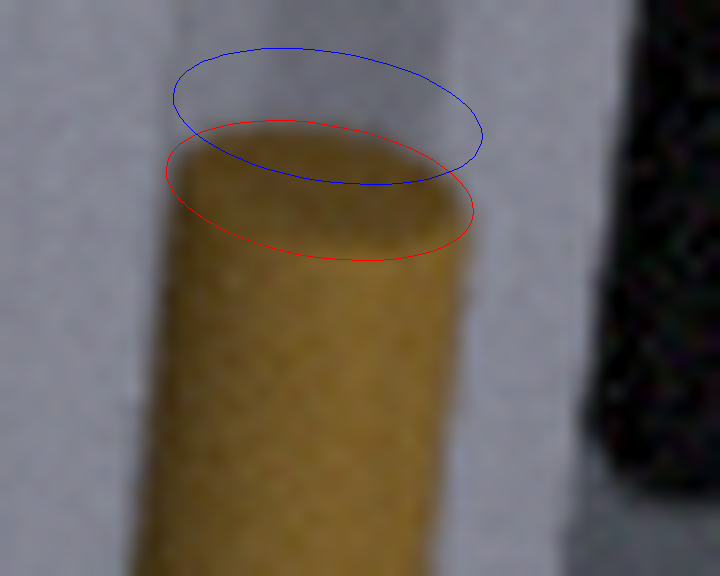

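The red outline, which is the bar end at x = +9, fits the image; the blue one at x = +4 doesn't. So the bar is against the stop and on the centre line. Next I move above the lid and press it.

```bash
python3 -m crank '{"linear":[[10,0,-15],[30,0,-15],[60,10,-15],[90,40,-15],[90,80,-10],[90,98,0],[90,98,10],[90,98,18]],"delta_rot":[[0,0,0],[0,0,0],[0,0,0],[0,0,0],[0,0,0],[0,0,0],[0,0,0],[0,0,0]]}'
python3 - <<'E'
from h import *
where();plan([45,0,62])
E
```

```text
time: 15.45
tool_pos: [0.6511, 0.1772, 0.1292]
eef_rot: [[0.293, 0.956, -0.002], [0.956, -0.293, -0.0], [-0.001, -0.002, -1.0]]
contact_force: [0.1, 0.9, -0.1]
width: 0.0002
t 15.45 jig [ 44.4  -0.4 129.2] F [ 0.1  0.9 -0.1] w 0.0002 j [0.27 0.43 0.13 1.28 0.   0.56]
lin [ 0.4  0.8 67.2] rot [-0.002  0.001  0.001] z-axis in jig [ 0.  0. -1.]
```

```bash
python3 -m crank '{"linear":[[0,0,12],[0,0,24],[0,0,34],[0,0,42],[0,0,50],[0,0,57],[0,0,63],[0,0,67]],"delta_rot":[[0,0,0],[0,0,0],[0,0,0],[0,0,0],[0,0,0],[0,0,0],[0,0,0],[0,0,0]]}'
python3 - <<'E'
from h import *
where()
E
```

```text
time: 16.45
tool_pos: [0.6522, 0.177, 0.063]
eef_rot: [[0.293, 0.956, -0.0], [0.956, -0.293, 0.0], [-0.0, -0.0, -1.0]]
contact_force: [-1.9, -0.1, 4.5]
width: -0.0
t 16.45 jig [45.5 -0.3 63. ] F [-1.9 -0.1  4.5] w -0.0 j [0.26 0.45 0.02 1.14 0.   0.56]
```

```bash
python3 -m crank '{"linear":[[0,0,1.5],[0,0,3],[0,0,4.5],[0,0,6],[0,0,7],[0,0,7.5],[0,0,8],[0,0,8]],"delta_rot":[[0,0,0],[0,0,0],[0,0,0],[0,0,0],[0,0,0],[0,0,0],[0,0,0],[0,0,0]]}'
python3 - <<'E'
from h import *
where()
E
```

```text
time: 17.45
tool_pos: [0.6519, 0.1773, 0.0557]
eef_rot: [[0.293, 0.956, -0.0], [0.956, -0.293, 0.001], [0.0, -0.001, -1.0]]
contact_force: [-4.9, 0.9, 5.7]
width: -0.0003
t 17.45 jig [45.1 -0.1 55.7] F [-4.9  0.9  5.7] w -0.0003 j [0.27 0.46 0.01 1.13 0.   0.56]
```

```bash
python3 -m crank '{"linear":[[0,0,0.5],[0,0,1],[0,0,1.5],[0,0,1.8],[0,0,1.8],[0,0,1.8],[0,0,1.8],[0,0,1.8]],"delta_rot":[[0,0,0],[0,0,0],[0,0,0],[0,0,0],[0,0,0],[0,0,0],[0,0,0],[0,0,0]]}'
python3 - <<'E'
from h import *
where()
E
```

```text
time: 18.45
tool_pos: [0.652, 0.1774, 0.0553]
eef_rot: [[0.293, 0.956, 0.001], [0.956, -0.293, 0.001], [0.001, 0.0, -1.0]]
contact_force: [-7.2, 0.7, 12.3]
width: -0.0003
t 18.45 jig [45.1 -0.  55.3] F [-7.2  0.7 12.3] w -0.0003 j [0.27 0.46 0.01 1.13 0.   0.56]
```

That gives 12 N at the solid stop. Now I lift clear.

```bash
python3 -m crank '{"linear":[[0,0,-3],[0,0,-8],[0,0,-20],[0,0,-40],[0,0,-65],[0,0,-90],[0,0,-110],[0,0,-110]],"delta_rot":[[0,0,0],[0,0,0],[0,0,0],[0,0,0],[0,0,0],[0,0,0],[0,0,0],[0,0,0]]}'
python3 - <<'E'
from h import *
im=manip.read_camera("side");im2=manip.read_camera("scene");iw=manip.read_camera("wrist");where()
cv2.imwrite("pics/m.png",cv2.resize(np.vstack([im[155:245,250:400,::-1],im2[185:275,215:365,::-1]]),None,fx=3.3,fy=3.3,interpolation=2))
cv2.imwrite("pics/mw.png",iw[:,:,::-1])
E
```

```text
time: 19.45
tool_pos: [0.6534, 0.1772, 0.1658]
eef_rot: [[0.294, 0.956, 0.004], [0.956, -0.294, 0.001], [0.002, 0.003, -1.0]]
contact_force: [0.2, 0.1, -0.1]
width: 0.0003
t 19.6 jig [ 45.3  -0.5 162.5] F [-0.2 -0.2  0.1] w -0.0001 j [ 0.26  0.42  0.2   1.35 -0.    0.56]
```

View pics/m.png

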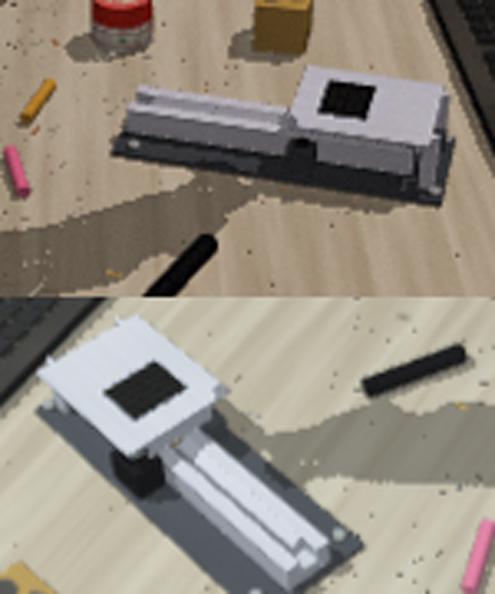

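View pics/mw.png

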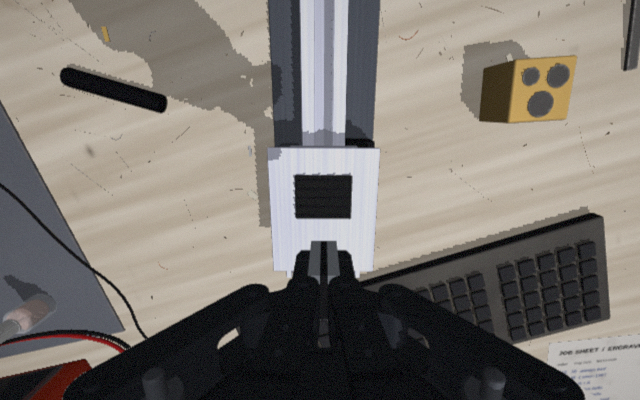

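All three views show the lid shut and level over the bar, just as at the start. The robot is clear of everything and the other things haven't moved, so I hand in.

```bash
python3 -c "
from bench import manip
print(manip.sign_off())"
```

```text
the job is handed in; nothing more can be done
None
```

The job is done and handed in at about 19.6 s of the 48 s. No verdict came back, so success rests on my own checks.

- **Opening the lid:** I pressed the pad once to 13 N at its solid stop. The latch let go and the pictures showed the lid standing open.
- **Sliding the bar:** I pushed the larger brass bar, the one in the groove, with closed fingers until the force rose to about 14 N. An enlarged wrist picture put its rear end at jig x +9, as expected at the stop, and on the groove's middle line.
- **Shutting the lid:** I pressed the pad again to 12 N and lifted clear. All three cameras then showed the lid shut and level, with no outside force on the tool.
- **Things round the jig:** The pot, block and bottle look unmoved in the last pictures. The pliers were not in my last views, but nothing went near them.

**Disagreements:** The wrist and fixed cameras placed the jig 2 to 3 mm apart, so I used a value in between. The rear-end check on the bar is good to about 1 to 2 mm. In the side view alone the bar could have been up to a few mm short of the stop.

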